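# Open the knife lockbox with its two outer finger keys

### The job

Open the knife-maker's lockbox: with one fingertip on each, press the two outer keys of its row of four fully down together, and keep both down until the lid has sprung all the way up. Then let go and move clear. Leave the two inner keys alone, do not push or pry at the lid, and leave everything else on the bench where it is, lifting nothing.

Things in the scene. Friction and masses are not known exactly. Their poses are not given: they have to be found in the camera images.
- lockbox: Dark steel lockbox with a finger-key lock, fixed to the bench: 280 mm deep (along its x), 300 mm wide (along its y). Origin at the centre of its underside, z up; -x is its front, towards the robot; +y is its left as seen from the robot. The front 90 mm is a level console, top 70 mm above the bench, that carries the keys; behind it is the sprung lid, whose top is 92 mm above the bench. Stands anywhere on the bench ahead of the robot, turned up to 0.45 rad either way.
- key_row (a point): Middle of the key row, between the two inner keys, at the height of the key tops when up (79 mm above the bench, 9 mm above the console); 98 mm in front of the box's centre and 51 mm in front of the lid's front edge. Axes as the lockbox: the keys stand in line along y, at +36, +12, -12 and -36 mm.
- key_left_top (a point): One of four like finger keys in a row on the console. The keys go straight down; this is the outer key on the left (+y). Point: centre of its top, which is flat, 17 mm wide along the row and 30 mm from front to back. There is a 7 mm gap to the next key.
- key_right_top (a point): One of four like finger keys in a row on the console. The keys go straight down; this is the outer key on the right (-y), 72 mm from the left one, centre to centre. Point: centre of its top, 17 mm wide along the row and 30 mm from front to back.
- key_midleft_top (a point): One of four like finger keys in a row on the console. The keys go straight down; this is the inner key on the left: leave it alone. Point: centre of its top, of the same size.
- key_midright_top (a point): One of four like finger keys in a row on the console. The keys go straight down; this is the inner key on the right: leave it alone. Point: centre of its top, of the same size.
- key_left (a joint): Travel of the outer left key: 0 = up, 0.006 m = fully down; it springs back when let go. Starts to move at about 1.5 N and takes about 5 N to go fully down. It draws back the left latch bolt of the lid; the lid is freed when both outer keys are more than about 4 mm down at the same time.
- key_right (a joint): Travel of the outer right key: 0 = up, 0.006 m = fully down; it springs back when let go. Starts to move at about 1.5 N and takes about 5 N to go fully down. It draws back the right latch bolt of the lid.
- key_midleft (a joint): Travel of the inner left key: 0 = up, 0.006 m = fully down; it springs back when let go. Starts to move at about 1.5 N and takes about 5 N to go fully down. Not part of this lock's combination.
- key_midright (a joint): Travel of the inner right key: 0 = up, 0.006 m = fully down; it springs back when let go. Starts to move at about 1.5 N and takes about 5 N to go fully down. Not part of this lock's combination.
- lid (a joint): Angle of the lid, hinged along the far edge of the box: 0 = shut and latched, 0.42 rad = all the way up. Once freed, a damped spring lifts it by itself in about 2 to 4 s and keeps it up; if the keys are let go in the first second or so, the latch catches it again less than half way up, and pressing both keys again frees it.
- lid_edge (a point): Middle of the lid's front upper edge: 92 mm above the bench when shut, about 165 mm when all the way up. It rises behind the keys and moves away from them.
- oil_can: Bystander: plain aluminium oil can, 60 mm across, 130 mm high, standing near the lockbox; origin at the centre of its underside
- pin_jar: Bystander: small glass jar with a steel cap, 60 mm across, 85 mm high, standing near the lockbox; origin at the centre of its underside
- mug: Bystander: white mug, 80 mm across with a handle, 90 mm high, standing near the lockbox; origin at the centre of its underside
- wax_tin: Bystander: low round aluminium tin, 56 mm across, 22 mm high, standing on the left end of the lockbox's console, about 113 mm to the left of the middle of the key row (its near side some 40 mm beyond the left key's outer side); origin at the centre of its underside
- slab: Bystander: dark wooden knife-handle slab, 42 x 130 x 10 mm, lying flat just in front of the lockbox; origin at the centre of its underside
- file: Bystander: flat steel file with a wooden handle, 360 mm long, 28 mm high, lying to the right of the lockbox; origin at mid-length on the underside
- hammer: Bystander: hammer with a wooden handle, 300 mm long, 26 mm high, lying to the left of the lockbox; origin at mid-length on the underside

How it is judged:
On the way, in this order (a step that is already met when the one before it is completed fails the run):
1. both outer keys are down together (value of joint each of key_left, key_right above 0.0035 m), for 0.1 s.
2. the lid has sprung all the way up while both outer keys are still held down (all of step 1 and value of joint lid above 0.35 rad), for 0.1 s.
At the end, for the whole second after the job is handed in: The lid stands at rest all the way up (more than 0.38 of 0.42 rad), all four keys are up again (less than 1.5 mm down), and every bystander is within 20 mm of where it started (value of joint lid above 0.38 rad and velocity of joint lid below 0.05 rad/s and value of joint each of key_left, key_right, key_midleft, key_midright below 0.0015 m and distance of each of oil_can, pin_jar, mug, wax_tin, slab, file, hammer from where it was at the start of the episode below 0.02 m); the robot touches nothing.
It fails at once if an inner key is pressed (more than 3 mm) (value of joint any of key_midleft, key_midright above 0.003 m).
It fails at once if the robot pushes or pries at the lid (more than 3 N) (contact force between any of the fingers, the arm and lid above 3 N).
It fails at once if a bystander is pushed or lifted (moved more than 20 mm) (distance of any of oil_can, pin_jar, mug, wax_tin, slab, file, hammer from where it was at the start of the episode above 0.02 m).
It also fails if it takes over 38 s, if anything falls off the work surface, if the arm or the gripper's body presses on something with over 40 N, if the wrist force passes 120 N, or if a joint passes its speed limit or range.

### The arm

A 6-joint arm with a two-finger parallel gripper is mounted at the origin on the work surface. World frame = base frame: x ahead of the robot, y to its left, z up, the work surface at z = 0. Lengths are in m, angles in rad, forces in N, time in s.
With the tool pointing down it reaches from about 0.375 to 0.925 m from the base axis. Payload 5.7 kg.
Tool frame: the origin (TCP) lies at the centre of the arm's flange, where the gripper is bolted on; the fingertips stand 173 mm ahead of it and the grasp point (between the pads) lies 155 mm ahead of it; x points along the fingers, z is the direction in which the jaws open and shut, and the axes are right-handed (so a half turn about x gives the same grasp; the last joint's range is limited). The gripper opens to 85 mm and grips with 20 to 120 N. Pads are 22 mm wide; open, the fingers measure 114 mm over their backs; the gripper's body (76 mm by 85 mm) begins 54 mm behind the grasp point. The pads swing forward as they close: fully open they stand 13 mm farther back than shut.
Start: joints at [0.996, 0.359, 1.51, -0, 1.272, -0.115], TCP at [0.266, 0.538, 0.405] pointing down, gripper open.
Joint ranges: [-2.97, 2.97], [-1.01, 2.36], [0.21, 2.38], [-0.96, 4.11], [0.2, 2.71], [-2.98, 2.98]. Speed limits (rad/s): [2.39, 2.39, 3.14, 3.14, 3.14, 3.14].

### API

Orientations are given as a 3x3 rotation matrix whose columns are the frame's x, y, z axes.
In Python, from plant import bot gives the robot as it stands.
- The arm moves only by the shell command python3 -m inch 'ROWS'. ROWS is JSON, a list of rows, each a list of 7 numbers: the opening, from -1 (shut) to 1 (fully open), then the shift along the tool's x, y, z in mm, then the turn, a rotation vector about the tool's x, y, z in units of 6 degrees (1.0 is 6 degrees). A call has 1 to 12 rows; each row is the pose to reach, as a shift and turn from the pose commanded when the call began, along the tool's axes at that moment; what a row does not reach only later rows make up. A row lasts 1/12 s, in which the tool goes at most 41.7 mm and 7.16 degrees, less where a joint would pass 70% of its speed; a pose out of reach is approached as far as the arm can. A call with a gripper value outside its range is refused whole. The fingers move at their own pace and stop on an object; the grip force is fixed at half the most. Time passes only in rows, so rows that repeat a pose let the fingers close. It gives the time, the measured TCP pose, the force and the opening at its end, in the units of the state.
- bot.get_obs(): the state, without advancing time (a new reading comes with each control period).
- bot.grab_frame(name): name is "side" or "top"; returns a dict with "img" (400x640x3 uint8, red, green, blue), "fovy" (degrees; the focal length in pixels is half the picture's height over the tangent of half this angle, whatever the lens; pixels are square), "cx", "cy" (the principal point, pixels), "R" (3x3) and "t" (3): a world point X has camera coordinates R X + t. Camera axes: x right, y down, z forward; pixel columns grow to the right and rows downward; lengths in m; the calibration is good to about 2 mm. A picture is of the moment at which its call begins. There is no depth.
- bot.close_job(): hands the job in, once; it reports no verdict.
The state is a dict: "time_s": time; "qpos": joint angles; "qd": joint speeds; "effort": joint torques, N m; "tcp_pos": TCP position; "ee_rot": TCP orientation; "force": force on the tool from outside, world axes, zero at the start; "ft_torque": the same for the moment, N m; "opening": finger opening in m.
Only numpy, scipy, OpenCV 4.12 (cv2) and the standard library are available. Lean on these libraries where they do the work, as an engineer would, in place of code of your own. Each camera call takes 0.05 s, during which the arm holds its last target.

## Working session

There is one attempt and no reset: what is moved stays moved. The work goes in short steps, Python scripts to look and compute and a shell command to move; the robot and the scene stay as the last step left them, time stands still between calls to the robot, and variables do not carry over. Pictures are saved under pics/ and viewed, and the job is handed in when it is done.

```bash
ls; mkdir -p pics; python3 - <<'E'
from plant import bot
import cv2,json
o=bot.get_obs();print(o)
for n in("top","side"):
    f=bot.grab_frame(n);cv2.imwrite(f"pics/{n}0.png",f["img"][:,:,::-1]);print(n,f["fovy"],f["cx"],f["cy"],f["R"],f["t"],f.keys())
E
```

```text
pics
{'time_s': 0.0, 'qpos': array([ 9.95882295e-01,  3.59518284e-01,  1.51145256e+00,  1.83380814e-05,
        1.27249388e+00, -1.15109871e-01]), 'qd': array([-1.54045986e-03,  6.07606966e-04,  8.39093878e-05,  5.86935334e-04,
        2.49801681e-04, -3.73053028e-04]), 'effort': array([ 3.83776525e-03, -5.27622771e+01, -2.78621060e+01,  1.78361961e-04,
        1.33803865e-02,  1.73657611e-05]), 'tcp_pos': array([0.26607203, 0.53736963, 0.40383772]), 'ee_rot': array([[-1.03266896e-03, -8.96136904e-01,  4.43776502e-01],
       [-1.56157823e-03,  4.43777642e-01,  8.96135573e-01],
       [-9.99998248e-01,  2.32419668e-04, -1.85766327e-03]]), 'force': array([-1.10898242,  0.13634034,  0.85506615]), 'ft_torque': array([-0.03090431,  0.03897968, -0.007367  ]), 'opening': 0.08513697711346899}
top 48.9417490630895 313.98708688536755 206.48302172388352 [[ 0.01767971 -0.99970154 -0.01685978]
 [-0.98939807 -0.01506144 -0.1444459 ]
 [ 0.14414886  0.01923479 -0.98936906]] [0.00966614 0.62333011 1.33393303] dict_keys(['img', 'fovy', 'cx', 'cy', 'R', 't'])
side 56.91952245034046 313.30477783828 201.76836557492223 [[ 0.89626603 -0.44339674  0.01032138]
 [-0.2938851  -0.61115629 -0.73492826]
 [ 0.33217277  0.65565793 -0.67806631]] [-0.54615177  0.23100657  1.14873008] dict_keys(['img', 'fovy', 'cx', 'cy', 'R', 't'])
```

View pics/top0.png

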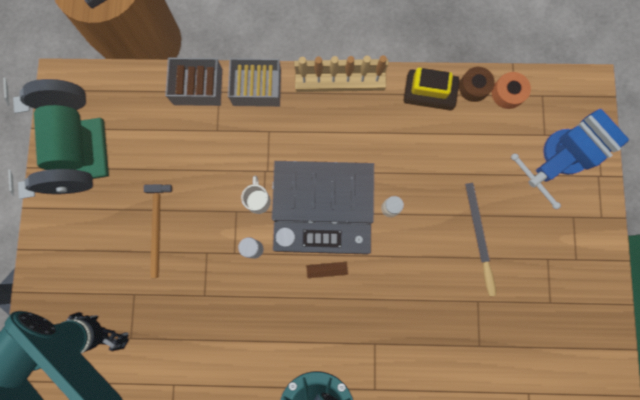

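View pics/side0.png

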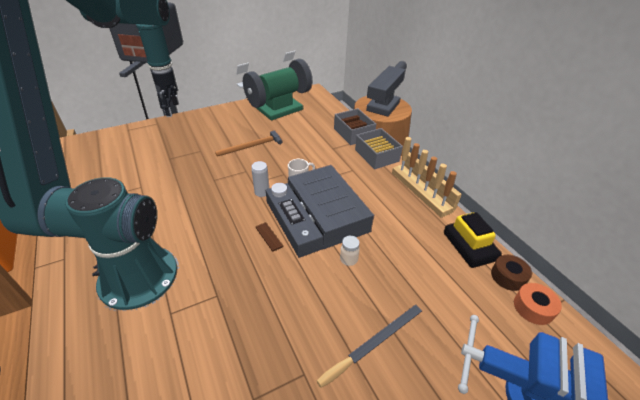

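The top view shows the box centred near (323,207), the key row near (322,239), and the slab in front at (327,270). The can and mug stand to the left and the jar to the right at (393,205). I'll zoom in on the keys.

```bash
python3 - <<'E'
import cv2
a=cv2.imread("pics/top0.png")[150:285,230:420];cv2.imwrite("pics/topz.png",cv2.resize(a,None,fx=4.2,fy=4.2,interpolation=cv2.INTER_CUBIC))
a=cv2.imread("pics/side0.png")[155:265,240:390];cv2.imwrite("pics/sidez.png",cv2.resize(a,None,fx=5,fy=5,interpolation=cv2.INTER_CUBIC))
E
```

```text
(no output)
```

View pics/topz.png

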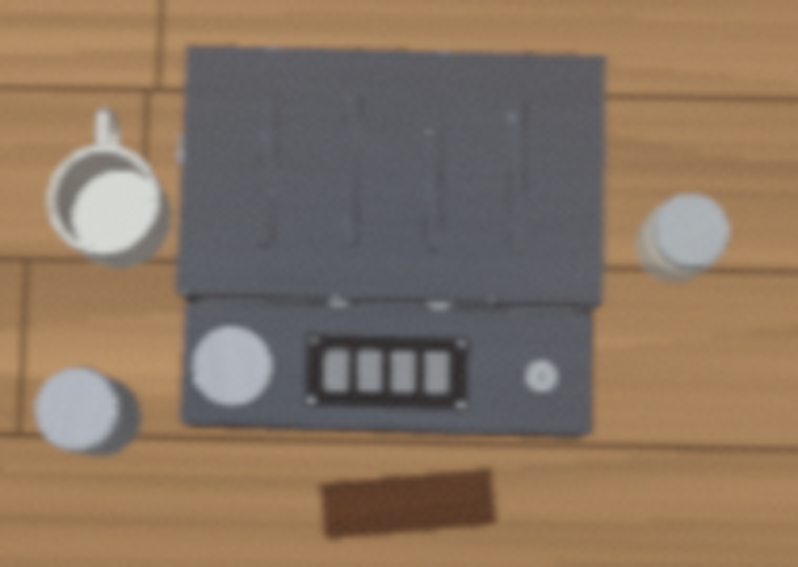

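View pics/sidez.png

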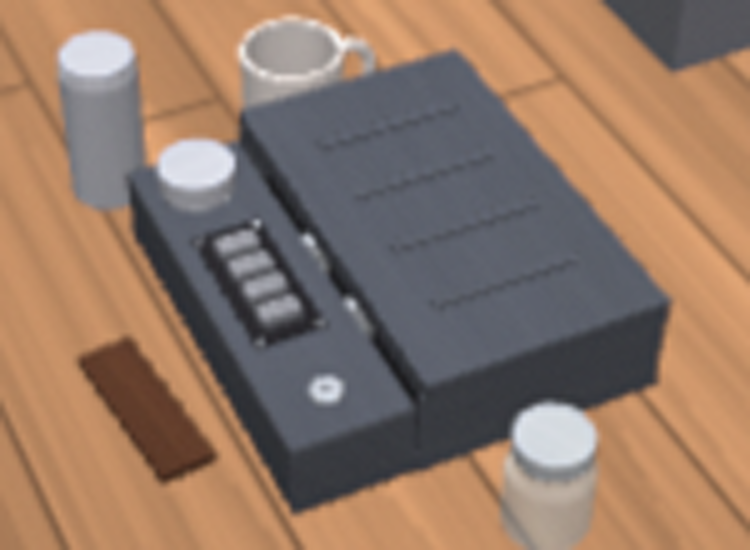

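```bash
cat > h.py <<'E'
import numpy as np
CAM={"top":(48.9417490630895,313.98708688536755,206.48302172388352,np.array([[ 0.01767971,-0.99970154,-0.01685978],[-0.98939807,-0.01506144,-0.1444459],[0.14414886,0.01923479,-0.98936906]]),np.array([0.00966614,0.62333011,1.33393303])),
"side":(56.91952245034046,313.30477783828,201.76836557492223,np.array([[ 0.89626603,-0.44339674,0.01032138],[-0.2938851,-0.61115629,-0.73492826],[0.33217277,0.65565793,-0.67806631]]),np.array([-0.54615177,0.23100657,1.14873008]))}
def proj(n,X):
    fy,cx,cy,R,t=CAM[n];f=200/np.tan(np.radians(fy)/2)
    c=np.asarray(X)@R.T+t
    return np.c_[c[:,0]/c[:,2]*f+cx,c[:,1]/c[:,2]*f+cy]
E
cat > fit.py <<'E'
from h import *
from scipy.optimize import least_squares
P={"top":[((336,371),(-98,36,79)),((369,372),(-98,12,79)),((403,372),(-98,-12,79)),((437,373),(-98,-36,79)),((187,47),(140,150,92)),((604,57),(140,-150,92)),((178,294),(-47,150,92)),((600,305),(-47,-150,92))],
"side":[((236,241),(-98,36,79)),((250,263),(-98,12,79)),((264,284),(-98,-12,79)),((278,307),(-98,-36,79)),((428,388),(-47,-150,92)),((668,303),(140,-150,92)),((455,52),(140,150,92)),((240,115),(-47,150,92)),((293,452),(-140,-150,70)),((130,178),(-140,150,70))]}
Z={"top":(4.2,230,150),"side":(5,240,155)}
def res(p,full=False,cams=("top","side")):
    out=[]
    for n in cams:
        s,ox,oy=Z[n];uv=np.array([(np.array(a)+.5)/s-.5+(ox,oy) for a,_ in P[n]])
        L=np.array([b for _,b in P[n]])/1e3
        c,s_=np.cos(p[2]),np.sin(p[2])
        W=np.c_[p[0]+c*L[:,0]-s_*L[:,1],p[1]+s_*L[:,0]+c*L[:,1],L[:,2]]
        out.append(proj(n,W)-uv)
    return np.vstack(out)
for cams in(("top","side"),("top",),("side",)):
    r=least_squares(lambda p:res(p,cams=cams).ravel(),[.6,0,0],loss="soft_l1")
    p=r.x;c,s=np.cos(p[2]),np.sin(p[2])
    print(cams,p,"keyrow",p[0]-.098*c,p[1]-.098*s);print(res(p,cams=cams).round(1).tolist())
E
python3 fit.py
```

```text
('top', 'side') [ 0.61800426 -0.00785245 -0.00778083] keyrow 0.5200072282057159 -0.007089936178529519
[[0.6, 0.5], [0.7, 0.4], [0.5, 0.6], [0.3, 0.6], [1.1, -0.8], [-0.7, -1.1], [0.9, 0.7], [-0.1, 0.4], [0.2, -0.4], [0.1, -0.5], [0.1, -0.3], [0.1, -0.4], [-0.8, -1.4], [1.0, -2.0], [1.4, -0.9], [-0.0, -0.6], [-0.4, -0.1], [-1.2, -1.7]]
('top',) [ 0.61875616 -0.00663223 -0.01109386] keyrow 0.5207621946371301 -0.0055450584662264666
[[0.1, 0.2], [0.2, 0.1], [0.0, 0.4], [-0.2, 0.3], [0.9, -1.2], [-0.9, -1.2], [0.4, 0.3], [-0.6, 0.3]]
('side',) [ 0.61647061 -0.01089398 -0.00602097] keyrow 0.5184723834040569 -0.010303932349301782
[[0.1, 0.3], [0.0, 0.2], [0.0, 0.4], [0.1, 0.4], [-0.7, -0.6], [1.1, -1.4], [1.4, -0.3], [-0.1, 0.0], [-0.3, 0.8], [-1.3, -1.1]]
```

```bash
python3 -m inch '[[0.35,0,-15,-12,-0.2,0,0],[0.35,0,-40,-32,-0.4,0,0],[0.35,0,-66,-52,-0.7,0,0],[0.35,0,-92,-72,-0.9,0,0],[0.35,0,-118,-92,-1.1,0,0],[0.35,0,-144,-112,-1.4,0,0],[0.35,0,-170,-132,-1.6,0,0],[0.35,0,-196,-152,-1.9,0,0],[0.35,0,-220,-171,-2.1,0,0],[0.35,0,-240,-187,-2.3,0,0],[0.35,0,-252,-197,-2.4,0,0],[0.35,0,-257,-200,-2.4,0,0]]'
cat > st.py <<'E'
from plant import bot
import numpy as np
o=bot.get_obs();R=o["ee_rot"]
print(o["time_s"],o["tcp_pos"].round(4),o["force"].round(2),o["opening"].round(4));print(R.round(4))
import sys
T=np.array([float(a) for a in sys.argv[1:4]]) if len(sys.argv)>3 else np.array([.520,-.007,.30])
print("shift mm",(R.T@(T-o["tcp_pos"])*1e3).round(1))
yaw=-.009;x=np.array([0,0,-1.]);z=np.array([-np.sin(yaw),np.cos(yaw),0]);D=np.c_[x,np.cross(z,x),z]
from scipy.spatial.transform import Rotation as Q
print("turn u",(np.degrees(Q.from_matrix(R.T@D).as_rotvec())/6).round(3))
E
python3 st.py
```

```text
time_s: 1.1
tcp_pos: [0.4083, 0.2424, 0.4044]
ee_rot: [[-0.0, -0.978, 0.209], [-0.001, 0.209, 0.978], [-1.0, 0.0, -0.001]]
force: [0.8, -0.1, 0.1]
opening: 0.0576Traceback (most recent call last):
  File "st.py", line 4, in <module>
    print(o["time_s"],o["tcp_pos"].round(4),o["force"].round(2),o["opening"].round(4));print(R.round(4))
                                                                ^^^^^^^^^^^^^^^^^^
AttributeError: 'float' object has no attribute 'round'
```

```bash
sed -i 's/o\["opening"\].round(4)/o["opening"]/' st.py; python3 st.py .52 -.007 .404
```

```text
1.1 [0.4083 0.2424 0.4044] [ 0.8  -0.1   0.09] 0.0575706259223609
[[-5.000e-04 -9.779e-01  2.089e-01]
 [-1.100e-03  2.089e-01  9.779e-01]
 [-1.000e+00  2.000e-04 -1.100e-03]]
shift mm [   0.7 -161.3 -220.6]
turn u [-1.923 -0.011 -0.003]
```

```bash
python3 -m inch '[[0.35,0,-9,-12,-0.1,0,0],[0.35,0,-25,-34,-0.3,0,0],[0.35,0,-43,-58,-0.5,0,0],[0.35,0,-61,-83,-0.7,0,0],[0.35,0,-79,-108,-0.9,0,0],[0.35,0,-97,-133,-1.2,0,0],[0.35,0,-115,-158,-1.4,0,0],[0.35,0,-133,-183,-1.6,0,0],[0.35,0,-148,-203,-1.8,0,0],[0.35,0,-158,-216,-1.9,0,0],[0.35,0,-161,-221,-1.92,0,0],[0.35,0,-161,-221,-1.92,0,0]]'
python3 st.py
python3 - <<'E'
from plant import bot
import cv2
for n,(a,b,c,d) in {"top":(130,330,220,440),"side":(60,300,180,420)}.items():
    i=bot.grab_frame(n)["img"][a:b,c:d,::-1];cv2.imwrite(f"pics/{n}1.png",cv2.resize(i,None,fx=2.4,fy=2.4,interpolation=cv2.INTER_CUBIC))
E
```

```text
time_s: 2.1
tcp_pos: [0.52, -0.0056, 0.4044]
ee_rot: [[-0.0, -1.0, 0.009], [0.0, 0.009, 1.0], [-1.0, 0.0, 0.0]]
force: [0.4, 0.8, -1.2]
opening: 0.0577
2.1 [ 0.52   -0.0056  0.4044] [ 0.39  0.82 -1.19] 0.05767932813578331
[[-4.0e-04 -1.0e+00  9.3e-03]
 [ 1.0e-04  9.3e-03  1.0e+00]
 [-1.0e+00  4.0e-04  1.0e-04]]
shift mm [104.4  -0.   -1.4]
turn u [-0.002  0.001 -0.004]
```

View pics/side1.png

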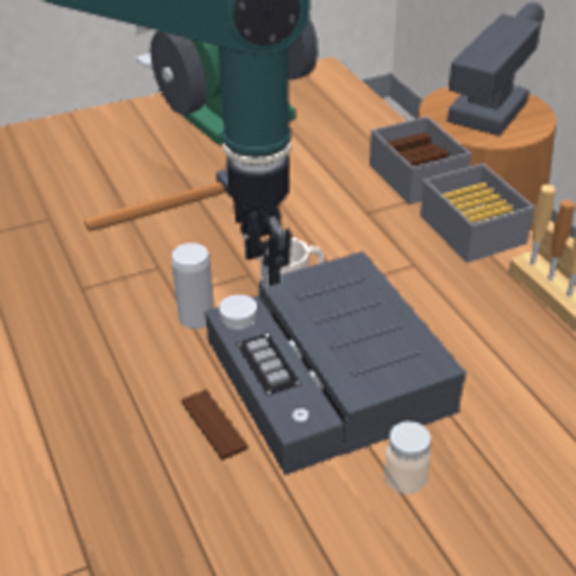

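View pics/top1.png

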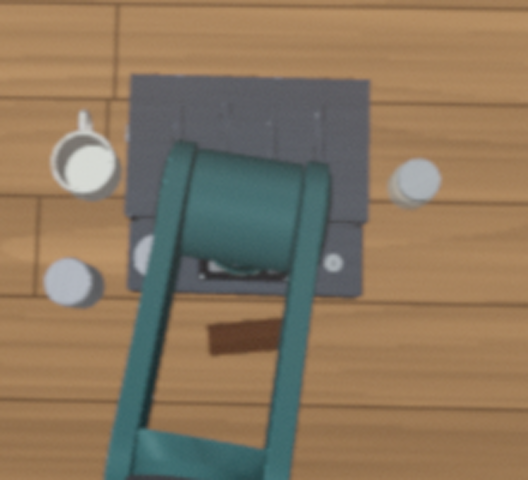

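The gripper is above the keys. The top view is blocked by the arm, so I'll lower it until it hovers close and check in the side view.

```bash
python3 -m inch '[[0.35,10,0,0,0,0,0],[0.35,28,0,-1,0,0,0],[0.35,46,0,-1,0,0,0],[0.35,64,0,-1,0,0,0],[0.35,82,0,-1,0,0,0],[0.35,100,0,-1,0,0,0],[0.35,115,0,-1,0,0,0],[0.35,125,0,-1,0,0,0],[0.35,131,0,-1,0,0,0],[0.35,134,0,-1,0,0,0],[0.35,134,0,-1,0,0,0]]'
python3 - <<'E'
from plant import bot
import cv2
from h import *
i=bot.grab_frame("side")["img"][130:255,220:380,::-1];cv2.imwrite("pics/side2.png",cv2.resize(i,None,fx=5,fy=5,interpolation=cv2.INTER_CUBIC))
o=bot.get_obs();print(o["tcp_pos"],o["force"])
for y in(36,-36):
  T=o["tcp_pos"]+o["ee_rot"]@np.array([.168,0,y/1e3]);print((proj("side",T[None])-(220,130))*5+2)
E
```

```text
time_s: 3.12
tcp_pos: [0.5194, -0.0058, 0.2703]
ee_rot: [[-0.001, -1.0, 0.007], [0.0, 0.007, 1.0], [-1.0, 0.001, 0.0]]
force: [0.4, 0.0, 0.6]
opening: 0.0571
[ 0.5196835  -0.00589857  0.27091697] [ 0.36212202 -0.76497388 -0.02055872]
[[334.47790046 337.87314405]]
[[376.71270952 403.52319514]]
```

View pics/side2.png

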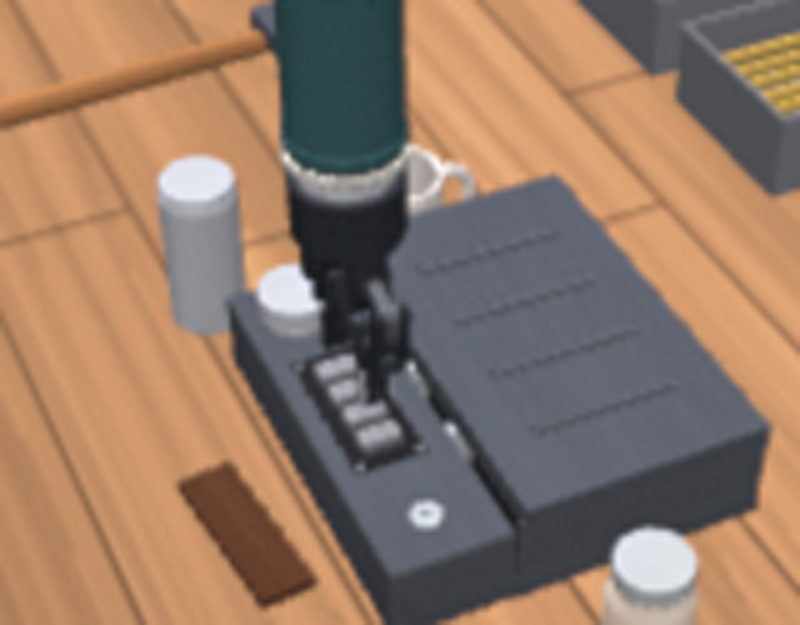

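The right fingertip is at (378,402), where the model puts it, directly above the right key at (378,435). I'll shift 1.5 mm towards −y and descend.

```bash
python3 -m inch '[[0.35,3,0,-1.5,0,0,0],[0.35,7,0,-1.5,0,0,0],[0.35,11,0,-1.5,0,0,0],[0.35,14,0,-1.5,0,0,0],[0.35,16,0,-1.5,0,0,0],[0.35,17,0,-1.5,0,0,0],[0.35,17,0,-1.5,0,0,0]]'
python3 -m inch '[[0.35,1,0,0,0,0,0],[0.35,2,0,0,0,0,0],[0.35,2,0,0,0,0,0],[0.35,2,0,0,0,0,0]]'
python3 -m inch '[[0.35,1,0,0,0,0,0],[0.35,2,0,0,0,0,0],[0.35,2,0,0,0,0,0],[0.35,2,0,0,0,0,0]]'
python3 - <<'E'
from plant import bot
import cv2
from h import *
i=bot.grab_frame("side")["img"][160:240,250:350,::-1];cv2.imwrite("pics/side3.png",cv2.resize(i,None,fx=7,fy=7,interpolation=cv2.INTER_CUBIC))
o=bot.get_obs();print(o["tcp_pos"],o["force"],o["ft_torque"])
E
```

```text
time_s: 3.75
tcp_pos: [0.5195, -0.0076, 0.2534]
ee_rot: [[-0.001, -1.0, 0.007], [0.0, 0.007, 1.0], [-1.0, 0.001, 0.0]]
force: [0.2, 0.2, -0.1]
opening: 0.0576
time_s: 4.08
tcp_pos: [0.5196, -0.0077, 0.2517]
ee_rot: [[-0.0, -1.0, 0.007], [-0.0, 0.007, 1.0], [-1.0, 0.0, -0.0]]
force: [0.3, -0.7, 0.8]
opening: 0.0577
time_s: 4.42
tcp_pos: [0.5195, -0.0076, 0.2496]
ee_rot: [[-0.0, -1.0, 0.007], [-0.0, 0.007, 1.0], [-1.0, 0.0, -0.0]]
force: [0.4, 0.1, 0.2]
opening: 0.0576
[ 0.51954681 -0.00765287  0.24967678] [0.92743794 0.21241482 0.4886422 ] [-0.01327183 -0.03103667 -0.06302685]
```

View pics/side3.png

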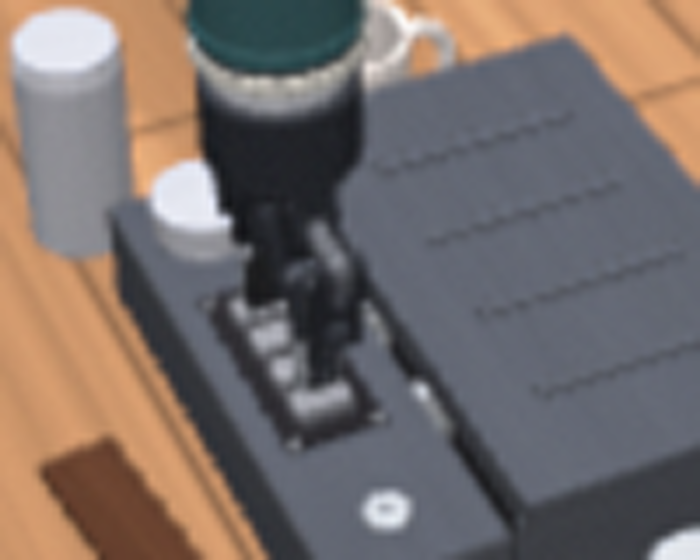

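The tips are still just above the keys. I'll overlay the predicted key and fingertip outlines to check the lateral alignment.

```bash
python3 - <<'E'
from plant import bot
import cv2
from h import *
f=bot.grab_frame("side")["img"][160:230,260:340,::-1];S=8
i=cv2.resize(f,None,fx=S,fy=S,interpolation=cv2.INTER_CUBIC)
o=bot.get_obs()
def poly(W,c):
    q=((proj("side",W)-(260,160)+.5)*S-.5).round().astype(int);cv2.polylines(i,[q],True,c,1)
yaw=-.009;c,s=np.cos(yaw),np.sin(yaw)
for k in(36,12,-12,-36):
    L=np.array([(-15,k-8.5),(15,k-8.5),(15,k+8.5),(-15,k+8.5)])/1e3
    poly(np.c_[.52+c*L[:,0]-s*L[:,1],-.0071+s*L[:,0]+c*L[:,1],np.full(4,.079)],(0,255,0))
for k in(36,-36):
    T=[o["tcp_pos"]+o["ee_rot"]@np.array([.167,a/1e3,(k+b)/1e3]) for a,b in((-11,-7),(11,-7),(11,7),(-11,7))]
    poly(np.array(T),(0,0,255))
cv2.imwrite("pics/ov.png",i)
E
```

```text
(no output)
```

View pics/ov.png

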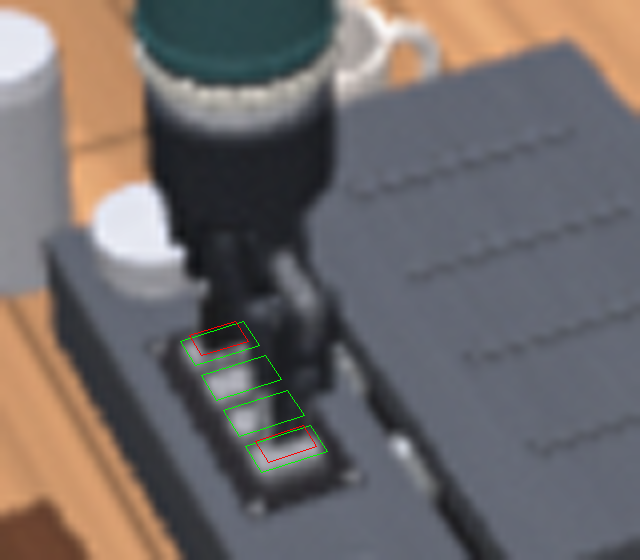

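The key outlines (green) match the picture. The fingertips sit slightly inward of the key centres and a few mm higher than assumed. I'll open to about 62 mm and descend until contact.

```bash
python3 -m inch '[[0.46,0,0,0,0,0,0],[0.46,0,0,0,0,0,0],[0.46,0,0,0,0,0,0],[0.46,1,0,0,0,0,0],[0.46,2,0,0,0,0,0],[0.46,2,0,0,0,0,0],[0.46,2,0,0,0,0,0]]'
python3 -m inch '[[0.46,1,0,0,0,0,0],[0.46,2,0,0,0,0,0],[0.46,2,0,0,0,0,0],[0.46,2,0,0,0,0,0]]' | grep -v rot
python3 - <<'E'
from plant import bot
import cv2
f=bot.grab_frame("side")["img"][160:230,260:340,::-1];S=8
cv2.imwrite("pics/s4.png",cv2.resize(f,None,fx=S,fy=S,interpolation=cv2.INTER_CUBIC))
o=bot.get_obs();print(o["tcp_pos"],o["force"],o["ft_torque"])
E
```

```text
time_s: 5.1
tcp_pos: [0.5195, -0.0076, 0.2476]
ee_rot: [[-0.0, -1.0, 0.007], [-0.0, 0.007, 1.0], [-1.0, 0.0, -0.0]]
force: [0.7, 0.3, -0.3]
opening: 0.0626
time_s: 5.43
tcp_pos: [0.5196, -0.0077, 0.2459]
force: [-0.8, -0.3, 3.3]
opening: 0.0623
[ 0.51962991 -0.00767135  0.2458644 ] [-0.45189575 -0.28770578  3.91888188] [0.00127119 0.12322148 0.03599473]
```

View pics/s4.png

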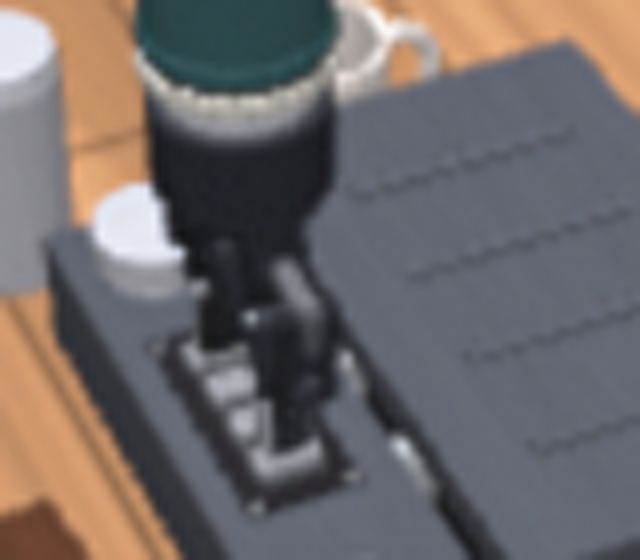

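Both tips are in contact at about 3.6 N, and the torque about x is near zero, so the load is balanced. Pressing now.

```bash
python3 -m inch '[[0.46,1,0,0,0,0,0],[0.46,2,0,0,0,0,0],[0.46,3,0,0,0,0,0],[0.46,4,0,0,0,0,0],[0.46,5,0,0,0,0,0],[0.46,5,0,0,0,0,0]]' | grep -v rot
python3 -m inch '[[0.46,0.5,0,0,0,0,0],[0.46,1,0,0,0,0,0],[0.46,1,0,0,0,0,0],[0.46,1,0,0,0,0,0],[0.46,1,0,0,0,0,0],[0.46,1,0,0,0,0,0]]' | grep -v rot
python3 - <<'E'
from plant import bot
import cv2
f=bot.grab_frame("side")["img"][130:260,240:400,::-1];S=5
cv2.imwrite("pics/s5.png",cv2.resize(f,None,fx=S,fy=S,interpolation=cv2.INTER_CUBIC))
o=bot.get_obs();print(o["time_s"],o["tcp_pos"],o["force"],o["ft_torque"])
E
```

```text
time_s: 5.98
tcp_pos: [0.5196, -0.0077, 0.2411]
force: [-2.6, 0.4, 9.2]
opening: 0.0621
time_s: 6.48
tcp_pos: [0.5196, -0.0076, 0.2408]
force: [-4.2, 0.5, 14.4]
opening: 0.0623
6.5333 [ 0.51960407 -0.0076569   0.24073328] [-3.81299302  0.08860413 14.03290907] [ 0.06549148  0.54712928 -0.02100115]
```

View pics/s5.png

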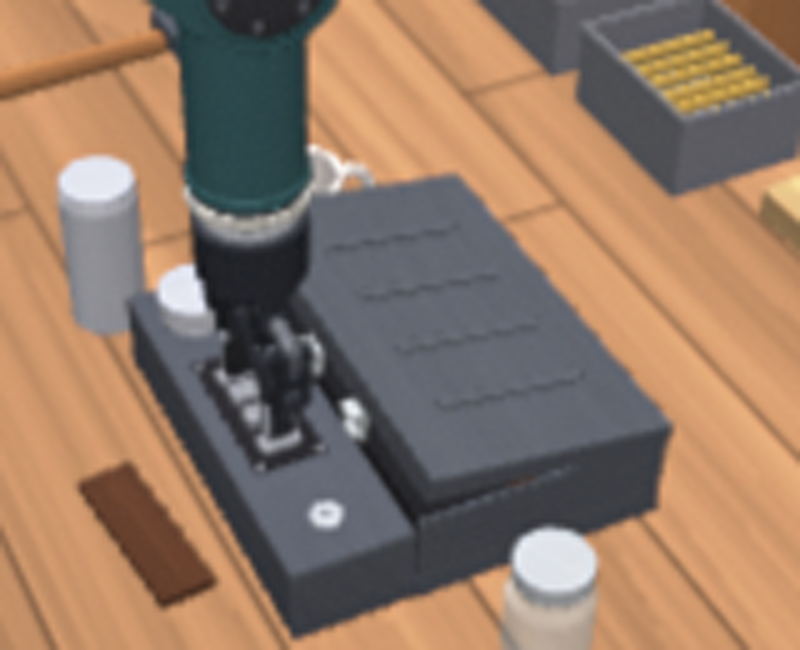

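The lid is rising: its front edge has lifted, with a gap at (480,490). I'll hold with 1 mm extra.

```bash
python3 -m inch '[[0.46,1,0,0,0,0,0],[0.46,1,0,0,0,0,0],[0.46,1,0,0,0,0,0],[0.46,1,0,0,0,0,0],[0.46,1,0,0,0,0,0],[0.46,1,0,0,0,0,0],[0.46,1,0,0,0,0,0],[0.46,1,0,0,0,0,0],[0.46,1,0,0,0,0,0],[0.46,1,0,0,0,0,0],[0.46,1,0,0,0,0,0],[0.46,1,0,0,0,0,0]]' | grep -v rot
python3 -m inch '[[0.46,0,0,0,0,0,0],[0.46,0,0,0,0,0,0],[0.46,0,0,0,0,0,0],[0.46,0,0,0,0,0,0],[0.46,0,0,0,0,0,0],[0.46,0,0,0,0,0,0],[0.46,0,0,0,0,0,0],[0.46,0,0,0,0,0,0],[0.46,0,0,0,0,0,0],[0.46,0,0,0,0,0,0],[0.46,0,0,0,0,0,0],[0.46,0,0,0,0,0,0]]' | grep -v rot
python3 -m inch '[[0.46,0,0,0,0,0,0],[0.46,0,0,0,0,0,0],[0.46,0,0,0,0,0,0],[0.46,0,0,0,0,0,0],[0.46,0,0,0,0,0,0],[0.46,0,0,0,0,0,0],[0.46,0,0,0,0,0,0],[0.46,0,0,0,0,0,0],[0.46,0,0,0,0,0,0],[0.46,0,0,0,0,0,0],[0.46,0,0,0,0,0,0],[0.46,0,0,0,0,0,0]]' | grep -v rot
python3 -m inch '[[0.46,0,0,0,0,0,0],[0.46,0,0,0,0,0,0],[0.46,0,0,0,0,0,0],[0.46,0,0,0,0,0,0],[0.46,0,0,0,0,0,0],[0.46,0,0,0,0,0,0],[0.46,0,0,0,0,0,0],[0.46,0,0,0,0,0,0],[0.46,0,0,0,0,0,0],[0.46,0,0,0,0,0,0],[0.46,0,0,0,0,0,0],[0.46,0,0,0,0,0,0]]' | grep -v rot
python3 - <<'E'
from plant import bot
import cv2
from h import *
S=5
def g(n,d):
    f=bot.grab_frame("side")["img"][130:260,240:400,::-1]
    i=cv2.resize(f,None,fx=S,fy=S,interpolation=cv2.INTER_CUBIC)
    if d: 
        for a in(.35,.42):
            h=np.array([.14,.085]); yaw=-.009;c,s=np.cos(yaw),np.sin(yaw);W=[]
            for y in(.15,-.15):
                vx,vz=-.187,.007
                lx=.14+vx*np.cos(a)+vz*np.sin(a);lz=.085-vx*np.sin(a)+vz*np.cos(a)
                W.append((.618+c*lx-s*y,-.0079+s*lx+c*y,lz))
            q=((proj("side",W)-(240,130)+.5)*S-.5).round().astype(int)
            cv2.line(i,tuple(map(int,q[0])),tuple(map(int,q[1])),(0,255,0) if a>.4 else (0,0,255),1)
    cv2.imwrite(n,i);return f.astype(float)
a=g("pics/s6.png",1);print(bot.get_obs()["time_s"],bot.get_obs()["force"])
E
```

```text
time_s: 7.53
tcp_pos: [0.5196, -0.0076, 0.2407]
force: [-6.3, 1.1, 24.3]
opening: 0.0625
time_s: 8.53
tcp_pos: [0.5196, -0.0076, 0.2407]
force: [-6.6, 0.3, 24.0]
opening: 0.0622
time_s: 9.53
tcp_pos: [0.5196, -0.0076, 0.2406]
force: [-6.5, 0.2, 25.0]
opening: 0.0621
time_s: 10.53
tcp_pos: [0.5196, -0.0076, 0.2407]
force: [-5.7, 0.1, 23.6]
opening: 0.0623
10.5833 [-5.71132843  0.25650076 24.28039438]
```

View pics/s6.png

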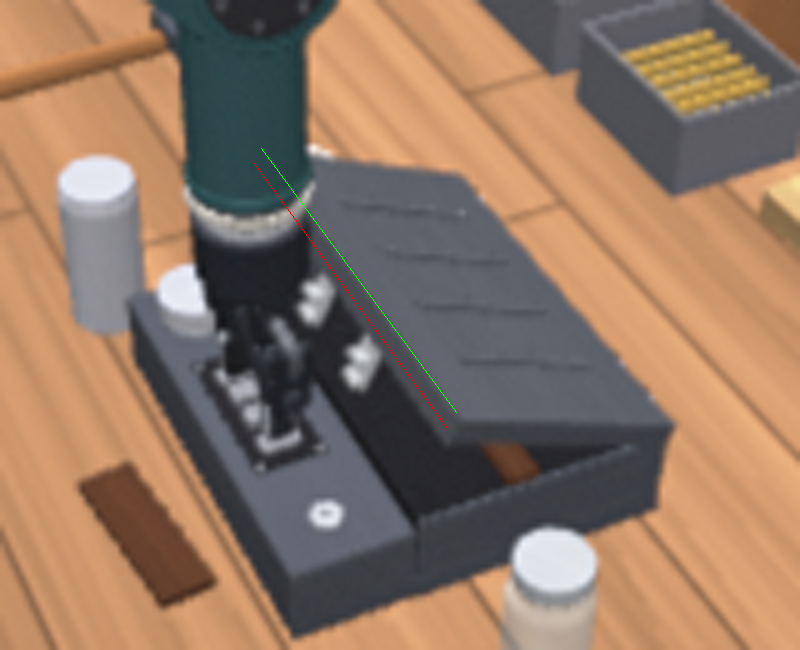

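The lid's front right corner is at about (453,415), close to the line predicted for 0.42 rad (green). I'll hold for another second to see whether it has stopped.

```bash
cat > g.py <<'E'
from plant import bot
import numpy as np,sys
np.save(sys.argv[1],bot.grab_frame("side")["img"])
E
python3 g.py a.npy
python3 -m inch '[[0.46,0,0,0,0,0,0],[0.46,0,0,0,0,0,0],[0.46,0,0,0,0,0,0],[0.46,0,0,0,0,0,0],[0.46,0,0,0,0,0,0],[0.46,0,0,0,0,0,0],[0.46,0,0,0,0,0,0],[0.46,0,0,0,0,0,0],[0.46,0,0,0,0,0,0],[0.46,0,0,0,0,0,0],[0.46,0,0,0,0,0,0],[0.46,0,0,0,0,0,0]]' | grep -v rot
python3 g.py b.npy
python3 -c "
import numpy as np
d=abs(np.load('a.npy').astype(int)-np.load('b.npy'))[150:240,300:380];print(d.mean(),d.max())"
```

```text
time_s: 11.63
tcp_pos: [0.5196, -0.0076, 0.2407]
force: [-6.1, 0.2, 24.4]
opening: 0.0624
0.6882407407407407 5
```

The lid has stopped moving. I'll release by going straight up and then back away from the lid.

```bash
python3 -m inch '[[0.46,-2,0,0,0,0,0],[0.46,-6,0,0,0,0,0],[0.46,-12,0,0,0,0,0],[0.46,-20,1,0,0,0,0],[0.46,-32,3,0,0,0,0],[0.46,-46,6,0,0,0,0],[0.46,-62,10,0,0,0,0],[0.46,-80,14,0,0,0,0],[0.46,-98,18,0,0,0,0],[0.46,-112,20,0,0,0,0],[0.46,-120,20,0,0,0,0],[0.46,-120,20,0,0,0,0]]' | grep -v rot
python3 -m inch '[[0.46,-8,0,8,0,0,0],[0.46,-20,0,25,0,0,0],[0.46,-35,0,50,0,0,0],[0.46,-40,0,75,0,0,0],[0.46,-40,0,100,0,0,0],[0.46,-40,0,125,0,0,0],[0.46,-40,0,150,0,0,0],[0.46,-40,0,175,0,0,0],[0.46,-40,0,192,0,0,0],[0.46,-40,0,200,0,0,0],[0.46,-40,0,200,0,0,0],[0.46,-40,0,200,0,0,0]]' | grep -v rot
python3 - <<'E'
from plant import bot
import cv2
for n,(a,b,c,d) in {"top":(130,330,140,440),"side":(110,310,200,440)}.items():
    i=bot.grab_frame(n)["img"][a:b,c:d,::-1];cv2.imwrite(f"pics/{n}7.png",cv2.resize(i,None,fx=2.6,fy=2.6,interpolation=cv2.INTER_CUBIC))
print(bot.get_obs()["force"])
E
```

```text
time_s: 12.68
tcp_pos: [0.5001, -0.0076, 0.3605]
force: [-0.5, 0.1, -0.1]
opening: 0.062
time_s: 13.68
tcp_pos: [0.5008, 0.1926, 0.3981]
force: [0.2, 0.4, 0.0]
opening: 0.0623
[-0.0701974  0.0105777 -0.1816297]
```

View pics/side7.png

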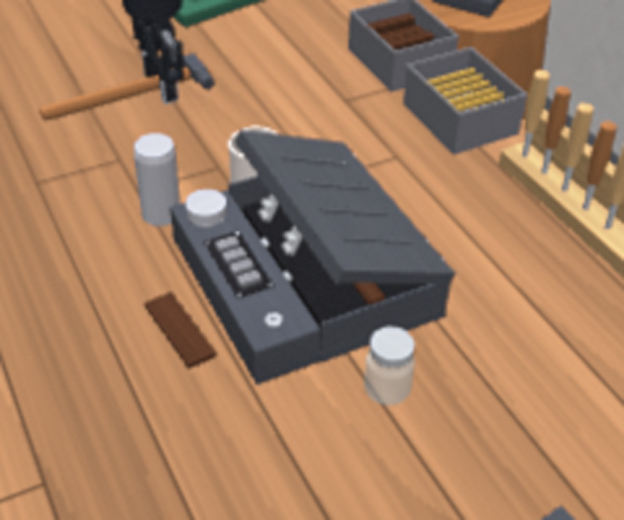

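View pics/top7.png

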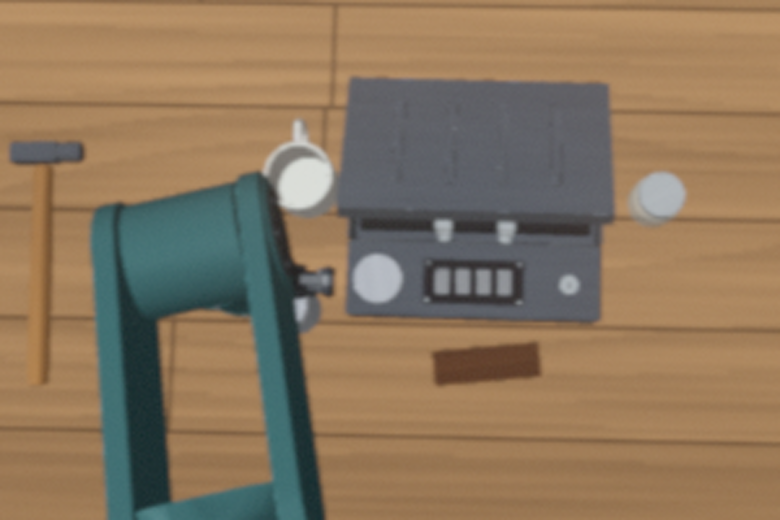

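The lid is up at the top of the side view, around (340,210), and all four keys are up around (238,262). The bystanders are where they started and the arm is clear of everything. Handing in.

```bash
python3 -c "
from plant import bot
print(bot.close_job(),bot.get_obs()['time_s'])"
```

```text
the job is handed in; nothing more can be done
the job is handed in; nothing more can be done
```

The lockbox is open and the job is handed in. The last move ended at 13.7 s, well inside the 38 s limit.

- **Pressing:** I found the box by fitting its outline in both camera views. One fingertip went on each outer key, with the gripper about 62 mm open. I pressed until the keys bottomed out, at about 24 N in total, and held them for about 5 s.
- **Lid while held:** Pictures taken about a second apart showed the lid had stopped moving, with its front edge close to where 0.42 rad would put it. The lid angle could only be judged from the pictures.
- **After letting go:** I lifted straight up and moved aside. The last pictures show the lid still up, all four keys back up and the bystanders looking undisturbed. I judged those by eye. The tool force read about zero.
- **Disagreements:** The two cameras differed by about 4 mm on the sideways position of the keys, so I aimed between them. The fingertips also met the keys a few mm lower than the given dimensions suggested, so I found contact by the force reading instead. Neither affected the result.

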